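Open the tea box and point out the compartment that needs refilling

ROBOT

A 6-joint arm with a two-finger parallel gripper is mounted at the origin on the work surface; the furniture and walls round the work are solid. World frame = base frame: x ahead of the robot, y to its left, z up, the work surface at z = 0. Lengths are in m, angles in degrees, forces in N, time in s.
With the tool pointing down it reaches from about 0.4 to 0.825 m from the base axis. Payload 7 kg.
Tool frame: the origin (TCP) lies between the finger pads, 19 mm behind the fingertips; this is the grasp point; z points along the fingers, y is the line along which they close (so a half turn about z gives the same grasp; the last joint's range is limited). The gripper opens to 85 mm and grips with 20 to 120 N. Pads are 22 mm wide; open, the fingers measure 114 mm over their backs; the gripper's body (76 mm by 85 mm) begins 54 mm behind the grasp point. The pads swing forward as they close: fully open they stand 13 mm farther back than shut.
Start: joints at [92.939, 20.546, 0.682, 0, -70.136, -16.507], TCP at [0.158, 0.656, 0.25] pointing down, gripper open.
Joint ranges: [-176.03, 176.03], [-82.01, 121.73], [-58.28, 71.71], [-173.87, 95.51], [-174.79, -0.11], [-173.66, 173.66]. Speed limits (degrees/s): [136.94, 136.94, 172.46, 180, 180, 180].

INTERFACE

Orientations are given as [roll, pitch, yaw] about the fixed x, y, z axes, in that order (R = Rz(yaw) Ry(pitch) Rx(roll)).
In Python, from cell import manip gives the robot as it stands.
- The arm moves only by the tool play_rows, never from a script. Its arguments are lists of equal length, an entry for each row: "twist": the turn, a rotation vector about the tool's x, y, z in a scale on which 1.0 is pi rad, a list of three; "delta_pos": the shift along the tool's x, y, z in shares of 80 cm (1.0 is 80 cm), a list of three; "grip": the finger opening in mm, from 0 to 85.4. A call has 1 to 20 rows; each row is the pose to reach, as a shift and turn from the pose commanded when the call began, along the tool's axes at that moment; what a row does not reach only later rows make up. A row lasts 1/10 s, in which the tool goes at most 50 mm and 8.59 degrees, less where a joint would pass 70% of its speed; a pose out of reach is approached as far as the arm can. A call with a gripper value outside its range is refused whole. The fingers move at their own pace and stop on an object; the grip force is fixed at half the most. Time passes only in rows, so rows that repeat a pose let the fingers close. It gives the time, the measured TCP pose, the force, the opening and the grip force at its end, in the units of the state.
- manip.state(): the state, without advancing time (a new reading comes with each control period).
- manip.read_camera(name): name is "scene" or "top"; returns a dict with "img" (480x640x3 uint8, red, green, blue), "fx", "fy", "cx", "cy" (pixels), "rvec" (rotation vector, rad) and "tvec" (3), from world to camera coordinates, as OpenCV has them. Camera axes: x right, y down, z forward; pixel columns grow to the right and rows downward; lengths in m; the calibration is good to about 2 mm. A picture is of the moment at which its call begins. There is no depth.
- manip.sign_off(): hands the job in; it is judged then, once.
The state is a dict: "time_s": time; "q": joint angles; "qd": joint speeds; "joint_efforts": joint torques, N m; "eef_pos": TCP position; "orientation": TCP orientation; "contact_force": force on the tool from outside, world axes, zero at the start; "ft_torque": the same for the moment, N m; "finger_gap": finger opening in m; "grasp_force": force on a finger pad.
Only numpy, scipy, OpenCV 4.12 (cv2) and the standard library are available. Lean on these libraries where they do the work, as an engineer would, in place of code of your own. Each camera call takes 0.05 s, during which the arm holds its last target. There are 200 camera calls.

TASK

The tea box has been left ajar: push its lid up and all the way back with your fingertips, gently and without pinching or gripping it. Then show me which compartment needs refilling: point down at the middle of the one that is running low, fingertips just above the rim and touching nothing, stay there for two seconds and finish still pointing. Leave the sachets and the things beside the box as they are.

Things in the scene. Friction and masses are not known exactly. Their poses are not given: they have to be found in the camera images.
- tea_box: wooden box, brass knob on its lid; fixed, does not slide. Outside 120 deep (x) x 200 wide (y) x 74 mm to the walls' rim. Origin: centre of the underside, z up, -x the front (knob side), hinge along the +x rear edge. Walls 8 mm thick. 3 compartments along y, centred at x -2, y -63, 0, +63 mm, each 103 x 58 mm; floor 6 mm up, two dividers 4 mm thick, tops 58 mm up.
- tea_box_lid (a joint): lid angle, rad: 0 shut, starts ajar at 0.5 to 0.7, upright 1.57, 1.83 all the way back against its stop. Grows as the front edge goes up and back. Stiff hinge: the lid stays where it is left; 2 to 3 N at its front edge, along its arc, move it. Lid 204 wide x 9 mm thick, its front edge 125 mm from the hinge; the knob stands 20 mm up from its outer face, 23 mm across.
- lid_edge (a point): middle of the lower (inner) edge of the lid's front, moves and turns with the lid: on the line from the hinge along the lid's inner face, 125 mm from the hinge axis. It is about 61 mm (at 0.5 rad) to 82 mm (at 0.7 rad) above the open rim at the start; a fingertip fits in under it from the front.
- lid_hinge (a point): middle of the hinge axis, at the box's rear edge: 61 mm behind the box's centre, 75 mm above its underside. The hinge axis is this point's y axis, parallel to the box's y.
- last_sachets: what is left in the compartment that is running low: two plain paper tea sachets, 60 x 52 x 4 mm each, lying flat, 8 mm high together. Origin: centre of their underside, at the middle of that compartment's floor; axes as the box's. Which of the three compartments varies; plainly seen only once the lid is back. The box's rim is 68 mm above this origin.
- full_row_1: full row of plain paper sachets standing upright in another compartment, 96 (x) x 53 (y) x 60 mm, loose. Origin: centre of its underside, on the compartment's floor.
- full_row_2: a second full row of sachets, like the first, in the remaining compartment.
- mug: white mug with a handle, 82 x 112 x 94 mm, loose, standing to the right (-y side) of the box. Origin: centre of its underside.
- teaspoon: steel teaspoon, 139 x 30 x 10 mm, lying loose in front of the box, to the right. Origin: centre of its underside.
- lemon: lemon, 78 x 55 x 56 mm, loose, to the left (+y side) of the box. Origin: centre of its underside.
Mind the look-alikes: they are no part of the job. What is meant by the last_sachets is not green, and is the smaller of those in its own colour.

How it is judged:
By the outcome, as a careful person would: the job done as asked, in the order asked, and still so for the second after the job is handed in, with the robot touching nothing.
It also fails if it takes over 38 s, if anything falls off the work surface, if the arm or the gripper's body presses on something with over 40 N, if the wrist force passes 120 N, or if a joint passes its speed limit or range.

## Working session

There is one attempt and no reset: what is moved stays moved. The work goes in short steps, Python scripts to look and compute and a tool call to move; the robot and the scene stay as the last step left them, time stands still between calls to the robot, and variables do not carry over. Pictures are saved under pics/ and viewed, at most 10 in all, crops included, and the job is handed in when it is done.

Besides the shell and the picture viewer there is one more tool, called after "Emit:" as name(argument=value, ...), one argument or row to a line, values as JSON. play_rows: Moves the arm, as the interface text tells. Its arguments: {"type":"object","properties":{"twist":{"type":"array"},"delta_pos":{"type":"array"},"grip":{"type":"array"}},"required":["twist","delta_pos","grip"]}

```bash
mkdir -p pics
cat > h.py <<'E'
import numpy as np, cv2
from cell import manip
from scipy.spatial.transform import Rotation as R
def shot(n,f):
    d=manip.read_camera(n); cv2.imwrite('pics/'+f,d['img'][:,:,::-1]); 
    np.savez('pics/'+f+'.npz',**{k:d[k] for k in('fx','fy','cx','cy','rvec','tvec')}); return d
def proj(d,P):
    K=np.array([[d['fx'],0,d['cx']],[0,d['fy'],d['cy']],[0,0,1.]])
    return cv2.projectPoints(np.asarray(P,float).reshape(-1,3),np.array(d['rvec'],float),np.array(d['tvec'],float),K,None)[0][:,0]
def onplane(d,uv,z):
    M=R.from_rotvec(np.array(d['rvec']).ravel()).as_matrix(); c=-M.T@np.array(d['tvec']).ravel()
    r=M.T@np.array([(uv[0]-d['cx'])/d['fx'],(uv[1]-d['cy'])/d['fy'],1]); return c+r*(z-c[2])/r[2]
E
python3 - <<'E'
from h import *
for n in('scene','top'):
    d=shot(n,n+'0.png'); M=R.from_rotvec(np.array(d['rvec']).ravel()).as_matrix(); print(n,-M.T@np.array(d['tvec']).ravel(),d['fx'],M[2])
print(manip.state())
E
```

```text
scene [ 0.0890863  -0.65012064  0.49729174] 504.0348340152309 [ 0.43375575  0.7952765  -0.42354603]
top [0.38141771 0.13301206 0.92897729] 443.057734012499 [ 1.58395766e-01  8.36190605e-04 -9.87375350e-01]
{'time_s': 0.1, 'q': array([ 9.29380386e+01,  2.05854938e+01,  6.39005239e-01, -1.67169280e-02,
       -7.01359425e+01, -1.65056289e+01]), 'qd': array([-0.11471874, -0.08657495,  0.14552462, -0.03747892, -0.00655579,
       -0.09618695]), 'joint_efforts': array([-2.48362820e-03, -5.84763336e+01,  2.94109029e+01,  6.95459425e+00,
       -3.20494401e-03,  6.86454456e-06]), 'eef_pos': array([0.15829908, 0.65576125, 0.24918116]), 'orientation': array([ 1.79916500e+02, -8.35311856e-03, -1.35732757e+01]), 'contact_force': array([-0.04361125,  0.24902534,  0.40462954]), 'ft_torque': array([ 0.02647395, -0.01504209,  0.02129342]), 'grasp_force': 0.0, 'finger_gap': 0.08552288148732891}
```

View pics/scene0.png

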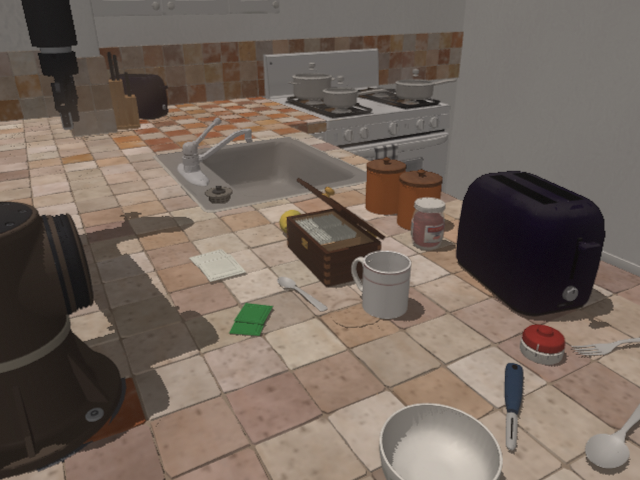

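View pics/top0.png

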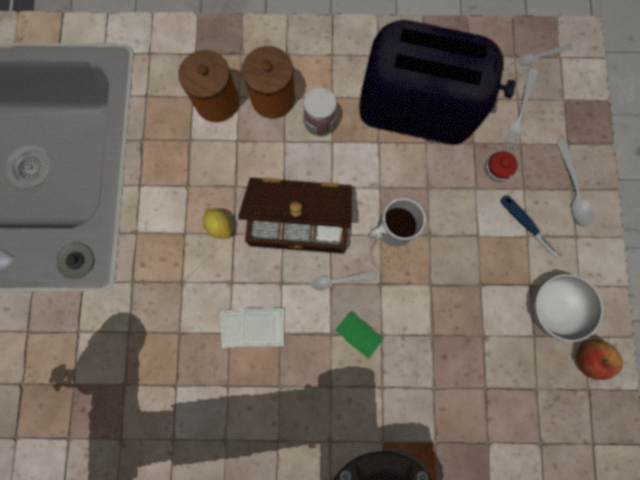

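The scene view shows the box at about (333,240), with the lid ajar. The mug is at (385,283), the spoon at (305,293) and the lemon at (290,220). In the top view, candidates for the last sachets are the box compartments at (265,230), (296,231) and (328,234). The look-alikes are the white pair on the table at (252,327) and the green ones at (360,335). Next is a close crop.

Run:
```python
import cv2,numpy as np
a=cv2.imread('pics/top0.png')[165:265,225:365]; b=cv2.imread('pics/scene0.png')[170:290,270:420]
a=cv2.resize(a,None,fx=5,fy=5,interpolation=cv2.INTER_CUBIC)
b=cv2.resize(b,None,fx=5,fy=5,interpolation=cv2.INTER_CUBIC)
cv2.imwrite('pics/ca.png',a);cv2.imwrite('pics/cb.png',b)
```

```text
(no output)
```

View pics/ca.png

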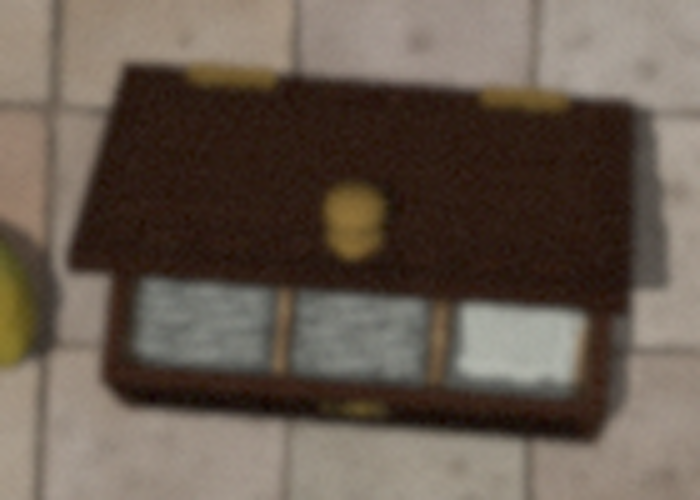

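View pics/cb.png

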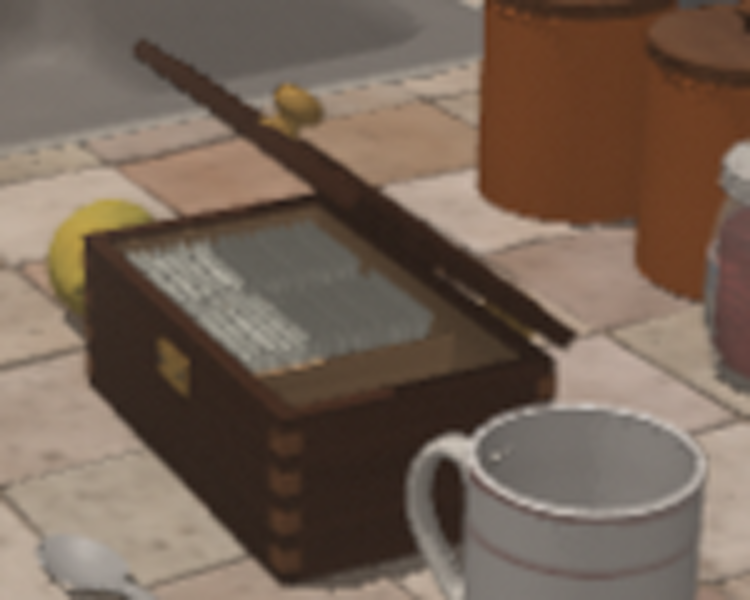

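The right (-y) compartment holds a flat sheet low down (top crop 520,340, i.e. pixel (329,233)), while the other two hold full upright rows. So the low one is on the right. Next I fit the box pose and lid angle.

```bash
cat > fit.py <<'E'
from h import *
from scipy.optimize import least_squares
S=np.load('pics/scene0.png.npz');T=np.load('pics/top0.png.npz')
def lid(th,s,y,h): # s along lid from hinge, h above the inner face; box frame
    return np.array([.061-s*np.cos(th)+h*np.sin(th)*1, y, .075+s*np.sin(th)+h*np.cos(th)])
obs=[(S,(287,218),('b',-.06,.1,.074)),(S,(326.4,254),('b',-.06,-.1,.074)),(S,(327,286.4),('b',-.06,-.1,0)),
(S,(380.6,243),('b',.06,-.1,.074)),(S,(288,246),('b',-.06,.1,0)),
(S,(297,179.5),('l',.125,.102,.005)),
(T,(250,245.4),('b',-.06,.1,0)),(T,(344.4,253),('b',-.06,-.1,0)),(T,(246.4,241),('b',-.06,.1,.074)),(T,(346.4,247),('b',-.06,-.1,.074)),
(T,(239.4,218.6),('l',.125,.102,0)),(T,(350.4,227),('l',.125,-.102,0)),(S,(330,191),('k',))]
def pts(p):
    Rz=R.from_euler('z',p[2]).as_matrix(); o=[]
    for d,uv,q in obs:
        P=np.array(q[1:]) if q[0]=='b' else lid(p[3],*q[1:]) if q[0]=='l' else lid(p[3],p[4],0,.029)
        o.append(proj(d,Rz@P+[p[0],p[1],0])[0]-uv)
    return np.array(o)
r=least_squares(lambda p:pts(p).ravel(),[.6,.2,-.05,.6,.1],loss='soft_l1')
p=r.x
if __name__=='__main__':
    print(p,np.degrees(p[2])); print(pts(p).round(1).tolist())
    Rz=R.from_euler('z',p[2]).as_matrix(); w=lambda P:(Rz@P+[p[0],p[1],0]).round(4)
    print('edge',w(lid(p[3],.125,0,0)),'hinge',w(np.array([.061,0,.075])),'low',w(np.array([-.002,-.063,.074])))
    print('mug',onplane(T,(403,222),.094),'lemon',onplane(T,(218,223),.03))
E
python3 fit.py
```

```text
[ 0.578249    0.16954343 -0.07281323  0.66408989  0.10392268] -4.171891022339764
[[-0.1, -1.7], [0.6, -0.6], [-0.1, 1.3], [1.7, -1.6], [-0.0, 0.6], [-0.5, -0.9], [0.4, -0.1], [-0.0, 0.0], [-1.6, -1.5], [0.4, 0.8], [-1.2, 1.1], [1.4, 1.9], [0.8, -2.9]]
edge [0.5409 0.1723 0.152 ] hinge [0.6391 0.1651 0.075 ] low [0.5717 0.1069 0.074 ]
mug [ 0.55941974 -0.03271724  0.094     ] lemon [0.56717817 0.33764956 0.03      ]
```

```bash
cat > plan.py <<'E'
from h import *
yaw=-4.2; HY=np.array([.6391,.1651,.075])
ub=R.from_euler('z',yaw,degrees=True).as_matrix()
def Rt(al):  # tool z=(cos al,0,-sin al) in box axes, tool y=-ybox
    c,s=np.cos(np.radians(al)),np.sin(np.radians(al))
    return ub@np.array([[s,0,c],[0,-1,0],[c,0,-s]])
def push(th,al,gap=0,b=.007,y=0,half=.011):
    E=HY+ub@np.array([-.125*np.cos(th),y,.125*np.sin(th)]); M=Rt(al)
    return E-M[:,0]*(half+gap)-M[:,2]*b, M
def rel(P,M,st=None):
    st=st or manip.state(); R0=R.from_euler('xyz',st['orientation'],degrees=True)
    d=R0.inv().apply(P-st['eef_pos'])*1000; tw=(R0.inv()*R.from_matrix(M)).as_rotvec()
    print(np.round(tw,3).tolist(),np.round(d,1).tolist())
E
python3 - <<'E'
from plan import *
rel(np.array([.43,.19,.25]),Rt(90)); print(push(.664,55,.045)[0]);
E
```

```text
[0.001, -0.0, -0.164] [373.4, 389.0, -0.2]
[0.49116911 0.17596337 0.12564777]
```

The rows are not in the units I measure in: shifts go in shares of 80 cm and turns go in shares of pi rad. I convert before sending: 389 mm / 800 = 0.4863, 373 mm / 800 = 0.4663, -0.164 rad / 3.1416 = -0.0522.

Emit:
play_rows(
  twist=[
    [0, 0, 0],
    [0, 0, -0.0032],
    [0, 0, -0.0064],
    [0, 0, -0.0095],
    [0, 0, -0.0127],
    [0, 0, -0.0159],
    [0, 0, -0.0191],
    [0, 0, -0.0223],
    [0, 0, -0.0255],
    [0, 0, -0.0286],
    [0, 0, -0.0318],
    [0, 0, -0.035],
    [0, 0, -0.0382],
    [0, 0, -0.0414],
    [0, 0, -0.0446],
    [0, 0, -0.0477],
    [0, 0, -0.0509],
    [0, 0, -0.0522],
    [0, 0, -0.0522],
    [0, 0, -0.0522],
  ],
  delta_pos=[
    [0.01, 0.01, 0],
    [0.03, 0.0313, 0],
    [0.0575, 0.06, 0],
    [0.0863, 0.09, 0],
    [0.115, 0.12, 0],
    [0.1438, 0.15, 0],
    [0.1725, 0.18, 0],
    [0.2013, 0.21, 0],
    [0.23, 0.24, 0],
    [0.2588, 0.27, 0],
    [0.2875, 0.3, 0],
    [0.3163, 0.33, 0],
    [0.345, 0.36, 0],
    [0.3738, 0.39, 0],
    [0.4025, 0.42, 0],
    [0.4313, 0.45, 0],
    [0.4525, 0.4713, 0],
    [0.4625, 0.4825, 0],
    [0.4663, 0.4863, 0],
    [0.4663, 0.4863, 0],
  ],
  grip=[60, 40, 20, 0, 0, 0, 0, 0, 0, 0, 0, 0, 0, 0, 0, 0, 0, 0, 0, 0],
)

```text
time_s: 2.1
eef_pos: [0.4296, 0.1898, 0.25]
orientation: [-180.0, 0.0, -4.2]
contact_force: [-0.2, 0.7, -0.3]
finger_gap: -0.0002
grasp_force: 0.0
```

Run:
```python
from plan import *
s=manip.state(); print(s['q'],s['eef_pos'],s['orientation'],s['contact_force'],s['finger_gap'])
rel(np.array([.45,.18,.2]),Rt(55)); rel(*push(.664,55,.045))
```

```text
[ 4.79329746e+01  8.09599756e-01 -2.41691037e+01 -3.41643271e-03
 -6.50182028e+01  3.78212965e+01] [0.42963423 0.18979582 0.24995994] [-1.79995657e+02  5.49233052e-04 -4.24717160e+00] [-0.2446477   0.6969486  -0.26146228] -0.00024717070166848396
[0.0, 0.611, -0.001] [21.0, 8.3, 50.0]
[0.0, 0.611, -0.001] [62.4, 9.2, 124.3]
```

Scaled: 124 mm / 800 = 0.155, 115 mm / 800 = 0.1438, 0.611 rad / 3.1416 = 0.1945.

Emit:
play_rows(
  twist=[
    [0, 0.0191, 0],
    [0, 0.0382, 0],
    [0, 0.0573, 0],
    [0, 0.0764, 0],
    [0, 0.0987, 0],
    [0, 0.1178, 0],
    [0, 0.1369, 0],
    [0, 0.156, 0],
    [0, 0.1751, 0],
    [0, 0.1945, 0],
    [0, 0.1945, 0],
    [0, 0.1945, 0],
    [0, 0.1945, 0],
    [0, 0.1945, 0],
    [0, 0.1945, 0],
    [0, 0.1945, 0],
    [0, 0.1945, 0],
    [0, 0.1945, 0],
  ],
  delta_pos=[
    [0.0025, 0.0013, 0.0063],
    [0.005, 0.0025, 0.0125],
    [0.0075, 0.0038, 0.0188],
    [0.01, 0.005, 0.025],
    [0.0125, 0.0063, 0.0313],
    [0.015, 0.0075, 0.0375],
    [0.0175, 0.0088, 0.0438],
    [0.02, 0.01, 0.05],
    [0.0225, 0.01, 0.0563],
    [0.0263, 0.01, 0.0625],
    [0.0338, 0.01, 0.0763],
    [0.0413, 0.01, 0.09],
    [0.0488, 0.0113, 0.1038],
    [0.0563, 0.0113, 0.1175],
    [0.0638, 0.0113, 0.1313],
    [0.0713, 0.0113, 0.1438],
    [0.0775, 0.0113, 0.155],
    [0.0775, 0.0113, 0.155],
  ],
  grip=[0, 0, 0, 0, 0, 0, 0, 0, 0, 0, 0, 0, 0, 0, 0, 0, 0, 0],
)

```text
time_s: 3.9
eef_pos: [0.5313, 0.2127, 0.1841]
orientation: [178.3, -31.9, -4.2]
contact_force: [0.3, -0.1, 0.3]
finger_gap: -0.0001
grasp_force: 0.0
```

Run:
```python
from plan import *
s=manip.state(); print(s['q'],s['eef_pos'],s['orientation'],s['contact_force'],s['finger_gap'])
d=shot('scene','s1.png'); c=cv2.imread('pics/s1.png')[150:290,230:405]
cv2.imwrite('pics/s1c.png',cv2.resize(c,None,fx=4,fy=4,interpolation=cv2.INTER_CUBIC))
for g,th,al in((.0,.664,55),(-.005,.664,55)): rel(*push(th,al,g))
ths=np.linspace(.70,1.57,14)
for th in ths: print(round(th,2),end=' ');rel(*push(th,55+35*(th-.664)/(1.57-.664)))
```

```text
[ 41.25481923   2.65992682 -58.22302088  74.97874249 -24.26757765
 -24.78230828] [0.5312918  0.21265179 0.18408396] [178.33800502 -31.93809902  -4.15901454] [ 0.28253835 -0.14925359  0.30553721] -0.00012752309632382364
[0.029, 0.054, 0.001] [-17.6, 38.8, 28.2]
[0.029, 0.054, 0.001] [-12.6, 38.8, 27.9]
0.7 [0.029, 0.03, 0.001] [-13.2, 38.8, 26.4]
0.77 [0.029, -0.016, 0.0] [-4.8, 38.9, 23.6]
0.83 [0.029, -0.061, -0.0] [3.7, 39.0, 21.4]
0.9 [0.029, -0.106, -0.001] [12.3, 39.0, 19.7]
0.97 [0.029, -0.151, -0.001] [21.0, 39.1, 18.6]
1.03 [0.029, -0.196, -0.002] [29.8, 39.1, 18.0]
1.1 [0.029, -0.241, -0.003] [38.6, 39.1, 18.1]
1.17 [0.029, -0.286, -0.003] [47.3, 39.1, 18.7]
1.24 [0.029, -0.331, -0.004] [56.0, 39.1, 19.9]
1.3 [0.029, -0.377, -0.005] [64.5, 39.0, 21.6]
1.37 [0.029, -0.422, -0.005] [73.0, 39.0, 23.9]
1.44 [0.029, -0.467, -0.006] [81.2, 38.9, 26.8]
1.5 [0.028, -0.512, -0.007] [89.2, 38.8, 30.2]
1.57 [0.028, -0.557, -0.007] [97.0, 38.7, 34.1]
```

View pics/s1c.png

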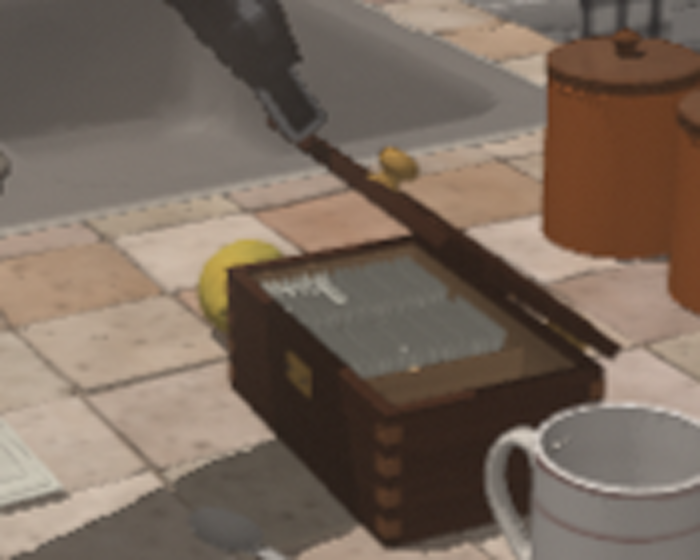

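The tilted pose ran into joint 3's limit, and the picture shows the fingertips at crop (310,125), just beside the lid's front edge. Nothing was touched (about 0 N) and the lid hasn't moved. I'll back off and push with the tool vertical instead.

Run:
```python
from plan import *
rel(np.array([.50,.21,.215]),Rt(75));rel(np.array([.46,.18,.23]),Rt(90));rel(*push(.664,90,.04))
```

```text
[0.029, -0.295, -0.004] [-9.9, 6.2, -42.9]
[0.028, -0.557, -0.007] [-34.0, 40.0, -74.6]
[0.028, -0.557, -0.007] [-45.8, 39.5, 1.7]
```

Scaled: -75 mm / 800 = -0.0938, -74 mm / 800 = -0.0925, -0.557 rad / 3.1416 = -0.1773.

Emit:
play_rows(
  twist=[
    [0, 0, 0],
    [0, -0.0064, 0],
    [0, -0.0255, 0],
    [0.0032, -0.0509, 0],
    [0.0032, -0.0732, 0],
    [0.0064, -0.0955, 0],
    [0.0064, -0.1146, 0],
    [0.0064, -0.1337, 0],
    [0.0095, -0.1528, 0],
    [0.0089, -0.1687, -0.0016],
    [0.0089, -0.1773, -0.0022],
    [0.0089, -0.1773, -0.0022],
    [0.0089, -0.1773, -0.0022],
  ],
  delta_pos=[
    [-0.0038, 0, -0.01],
    [-0.01, 0, -0.0225],
    [-0.015, 0.0025, -0.0375],
    [-0.0175, 0.005, -0.05],
    [-0.02, 0.01, -0.0625],
    [-0.0238, 0.0175, -0.0725],
    [-0.0275, 0.025, -0.08],
    [-0.0325, 0.035, -0.0875],
    [-0.0375, 0.0425, -0.0925],
    [-0.0413, 0.0475, -0.0938],
    [-0.0425, 0.05, -0.0938],
    [-0.0425, 0.05, -0.0938],
    [-0.0425, 0.05, -0.0938],
  ],
  grip=[0, 0, 0, 0, 0, 0, 0, 0, 0, 0, 0, 0, 0],
)

```text
time_s: 5.25
eef_pos: [0.4594, 0.1793, 0.231]
orientation: [180.0, -0.1, -4.3]
contact_force: [0.1, -0.1, 0.1]
finger_gap: 0.0005
grasp_force: 0.0
```

Run:
```python
from plan import *
s=manip.state(); print(s['q'],s['eef_pos'],s['orientation'],s['contact_force'])
rel(*push(.664,90,.04));rel(*push(.664,90,.0))
```

```text
[ 44.26032949   4.02806885 -23.39595783   0.07739588 -62.53679271
  41.4187621 ] [0.45938964 0.17927459 0.23102301] [ 1.79983917e+02 -7.74225631e-02 -4.28522767e+00] [ 0.13772183 -0.12745066  0.05794038]
[0.0, -0.001, -0.001] [30.7, 0.9, 72.0]
[0.0, -0.001, -0.001] [70.7, 0.8, 72.1]
```

Scaled: 72 mm / 800 = 0.09, 68 mm / 800 = 0.085.

Emit:
play_rows(
  twist=[
    [0, 0, 0],
    [0, 0, 0],
    [0, 0, 0],
    [0, 0, 0],
    [0, 0, 0],
    [0, 0, 0],
    [0, 0, 0],
    [0, 0, 0],
    [0, 0, 0],
    [0, 0, 0],
    [0, 0, 0],
    [0, 0, 0],
  ],
  delta_pos=[
    [0.0075, 0, 0.0175],
    [0.015, 0.0013, 0.035],
    [0.0225, 0.0013, 0.0525],
    [0.03, 0.0013, 0.07],
    [0.0375, 0.0013, 0.085],
    [0.045, 0.0013, 0.09],
    [0.055, 0.0013, 0.09],
    [0.065, 0.0013, 0.09],
    [0.0725, 0.0013, 0.09],
    [0.0775, 0.0013, 0.09],
    [0.08, 0.0013, 0.09],
    [0.08, 0.0013, 0.09],
  ],
  grip=[0, 0, 0, 0, 0, 0, 0, 0, 0, 0, 0, 0],
)

```text
time_s: 6.45
eef_pos: [0.5236, 0.1733, 0.1595]
orientation: [-180.0, -0.1, -4.3]
contact_force: [0.0, -1.0, -0.1]
finger_gap: -0.0002
grasp_force: 0.0
```

Run:
```python
from plan import *
s=manip.state(); print(s['eef_pos'],s['contact_force'])
for th in np.arange(.664,1.6,.08): print(round(th,2),end=' ');rel(*push(th,90))
d=shot('scene','s2.png'); c=cv2.imread('pics/s2.png')[140:280,230:405]
cv2.imwrite('pics/s2c.png',cv2.resize(c,None,fx=4,fy=4,interpolation=cv2.INTER_CUBIC))
```

```text
[0.52358171 0.17329718 0.15947409] [ 0.01334229 -0.99301316 -0.11312343]
0.66 [-0.0, -0.001, -0.002] [6.4, -0.3, 0.4]
0.74 [-0.0, -0.001, -0.002] [12.8, -0.3, -7.2]
0.82 [-0.0, -0.001, -0.002] [19.9, -0.3, -14.2]
0.9 [-0.0, -0.001, -0.002] [27.5, -0.3, -20.7]
0.98 [-0.0, -0.001, -0.002] [35.6, -0.4, -26.6]
1.06 [-0.0, -0.001, -0.002] [44.2, -0.4, -31.8]
1.14 [-0.0, -0.001, -0.002] [53.1, -0.4, -36.3]
1.22 [-0.0, -0.001, -0.002] [62.4, -0.4, -40.0]
1.3 [-0.0, -0.001, -0.002] [71.9, -0.4, -43.0]
1.38 [-0.0, -0.001, -0.002] [81.6, -0.4, -45.3]
1.46 [-0.0, -0.001, -0.002] [91.5, -0.5, -46.7]
1.54 [-0.0, -0.001, -0.002] [101.5, -0.5, -47.4]
```

View pics/s2c.png

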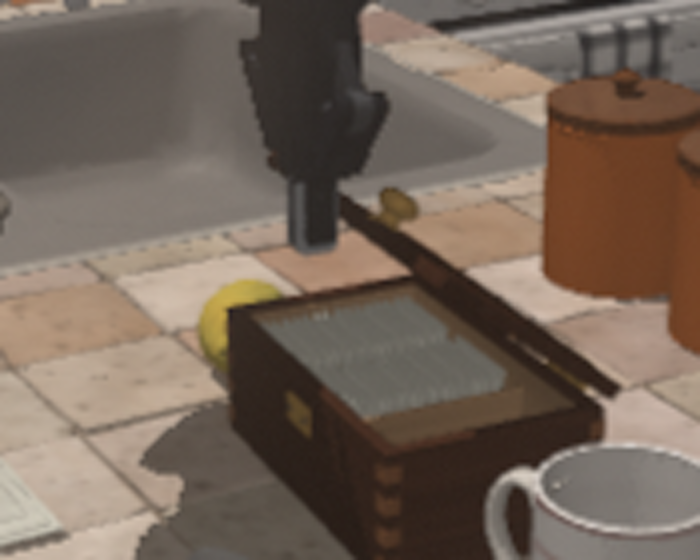

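The picture shows the closed fingers just in front of the lid's front edge, with the tip at crop (318,245) below the edge at (345,205). Now a slow push along the arc.

Emit:
play_rows(
  twist=[
    [0, 0, 0],
    [0, 0, 0],
    [0, 0, 0],
    [0, 0, 0],
    [0, 0, 0],
    [0, 0, 0],
    [0, 0, 0],
    [0, 0, 0],
  ],
  delta_pos=[
    [0.0025, 0, 0],
    [0.005, 0, 0],
    [0.0075, 0, 0],
    [0.01, 0, -0.0013],
    [0.0125, 0, -0.005],
    [0.0163, 0, -0.0088],
    [0.02, 0, -0.0125],
    [0.025, 0, -0.0175],
  ],
  grip=[0, 0, 0, 0, 0, 0, 0, 0],
)

```text
time_s: 7.3
eef_pos: [0.5429, 0.1719, 0.1736]
orientation: [180.0, 0.0, -4.3]
contact_force: [-4.3, 1.6, 2.1]
finger_gap: 0.0001
grasp_force: 2.3
```

Scaled: 52 mm / 800 = 0.065, 47 mm / 800 = 0.0588.

Emit:
play_rows(
  twist=[
    [0, 0, 0],
    [0, 0, 0],
    [0, 0, 0],
    [0, 0, 0],
    [0, 0, 0],
    [0, 0, 0],
    [0, 0, 0],
    [0, 0, 0],
    [0, 0, 0],
    [0, 0, 0],
    [0, 0, 0],
    [0, 0, 0],
  ],
  delta_pos=[
    [0.005, 0, -0.005],
    [0.01, 0, -0.01],
    [0.015, 0, -0.0138],
    [0.02, 0, -0.0175],
    [0.025, 0, -0.0213],
    [0.03, 0, -0.0238],
    [0.0363, 0, -0.0275],
    [0.0413, 0, -0.03],
    [0.0475, 0, -0.0325],
    [0.0525, 0, -0.0338],
    [0.0588, 0, -0.035],
    [0.065, 0, -0.0363],
  ],
  grip=[0, 0, 0, 0, 0, 0, 0, 0, 0, 0, 0, 0],
)

```text
time_s: 8.5
eef_pos: [0.5957, 0.168, 0.2028]
orientation: [-180.0, -0.1, -4.3]
contact_force: [-1.7, 0.4, 1.6]
finger_gap: 0.0
grasp_force: 1.1
```

Run:
```python
from plan import *
s=manip.state(); print(s['eef_pos'],s['contact_force'])
for th in (1.3,1.38,1.46,1.54,1.57,1.65,1.75,1.83):
    print(round(th,2),end=' ');rel(*push(th,90))
    # tip contact: fingertip corner (19 ahead of TCP) on inner face
    M=Rt(90); sdist=.112; P=HY+ub@np.array([-sdist*np.cos(th),0,sdist*np.sin(th)])-M[:,0]*.011-M[:,2]*.019; rel(P,M)
d=shot('scene','s3.png'); c=cv2.imread('pics/s3.png')[120:260,230:405]
cv2.imwrite('pics/s3c.png',cv2.resize(c,None,fx=4,fy=4,interpolation=cv2.INTER_CUBIC))
```

```text
[0.59567995 0.16802365 0.20278743] [-1.70222042  0.43820622  1.58870779]
1.3 [-0.0, -0.001, -0.001] [-0.9, -0.3, 0.3]
[-0.0, -0.001, -0.001] [2.6, -0.3, 0.9]
1.38 [-0.0, -0.001, -0.001] [8.8, -0.3, -1.9]
[-0.0, -0.001, -0.001] [11.3, -0.3, -1.2]
1.46 [-0.0, -0.001, -0.001] [18.7, -0.3, -3.4]
[-0.0, -0.001, -0.001] [20.1, -0.3, -2.5]
1.54 [-0.0, -0.001, -0.001] [28.7, -0.3, -4.1]
[-0.0, -0.001, -0.001] [29.1, -0.3, -3.1]
1.57 [-0.0, -0.001, -0.001] [32.4, -0.3, -4.2]
[-0.0, -0.001, -0.001] [32.4, -0.3, -3.2]
1.65 [-0.0, -0.001, -0.001] [42.4, -0.3, -3.8]
[-0.0, -0.001, -0.001] [41.4, -0.3, -2.8]
1.75 [-0.0, -0.001, -0.001] [54.8, -0.3, -2.1]
[-0.0, -0.001, -0.001] [52.5, -0.3, -1.3]
1.83 [-0.0, -0.001, -0.001] [64.6, -0.4, 0.0]
[-0.0, -0.001, -0.001] [61.2, -0.3, 0.6]
```

View pics/s3c.png

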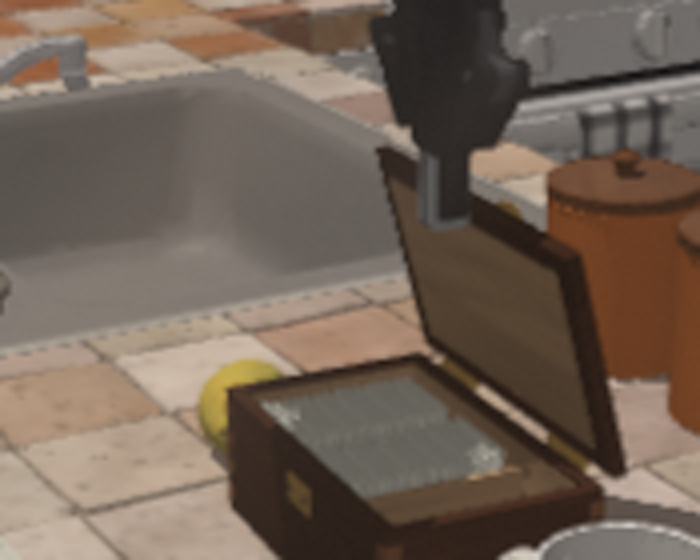

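The picture shows the lid near upright, with the fingertips at crop (445,225) on its inner face near the front edge. I'll continue to the stop and slow down at the end.

Scaled: 58 mm / 800 = 0.0725, 56 mm / 800 = 0.07.

Emit:
play_rows(
  twist=[
    [0, 0, 0],
    [0, 0, 0],
    [0, 0, 0],
    [0, 0, 0],
    [0, 0, 0],
    [0, 0, 0],
    [0, 0, 0],
    [0, 0, 0],
    [0, 0, 0],
    [0, 0, 0],
    [0, 0, 0],
    [0, 0, 0],
    [0, 0, 0],
    [0, 0, 0],
  ],
  delta_pos=[
    [0.0063, 0, -0.0013],
    [0.0125, 0, -0.0025],
    [0.0188, 0, -0.0038],
    [0.025, 0, -0.005],
    [0.0313, 0, -0.005],
    [0.0375, 0, -0.005],
    [0.0438, 0, -0.005],
    [0.05, 0, -0.005],
    [0.055, 0, -0.0038],
    [0.06, 0, -0.0038],
    [0.0638, 0, -0.0025],
    [0.0675, 0, -0.0025],
    [0.07, 0, -0.0013],
    [0.0725, 0, -0.0013],
  ],
  grip=[0, 0, 0, 0, 0, 0, 0, 0, 0, 0, 0, 0, 0, 0],
)

```text
time_s: 9.95
eef_pos: [0.653, 0.1636, 0.2033]
orientation: [180.0, -0.0, -4.3]
contact_force: [-1.2, 1.0, -0.3]
finger_gap: -0.0002
grasp_force: 0.6
```

Scaled: 2 mm / 800 = 0.0025, 1 mm / 800 = 0.0013.

Emit:
play_rows(
  twist=[
    [0, 0, 0],
    [0, 0, 0],
    [0, 0, 0],
  ],
  delta_pos=[
    [0.0013, 0, 0],
    [0.0025, 0, 0],
    [0.0025, 0, 0],
  ],
  grip=[0, 0, 0],
)

```text
time_s: 10.25
eef_pos: [0.655, 0.1634, 0.2034]
orientation: [180.0, -0.0, -4.3]
contact_force: [-0.7, 0.1, -0.6]
finger_gap: 0.0001
grasp_force: 0.4
```

Scaled: 3 mm / 800 = 0.0038, 2 mm / 800 = 0.0025.

Emit:
play_rows(
  twist=[
    [0, 0, 0],
    [0, 0, 0],
    [0, 0, 0],
    [0, 0, 0],
  ],
  delta_pos=[
    [0.0013, 0, 0],
    [0.0025, 0, 0],
    [0.0038, 0, 0],
    [0.0038, 0, 0],
  ],
  grip=[0, 0, 0, 0],
)

```text
time_s: 10.65
eef_pos: [0.6581, 0.1633, 0.2035]
orientation: [-180.0, -0.1, -4.3]
contact_force: [-0.5, -0.3, -0.5]
finger_gap: -0.0002
grasp_force: 0.5
```

Scaled: 2 mm / 800 = 0.0025, 1 mm / 800 = 0.0013.

Emit:
play_rows(
  twist=[
    [0, 0, 0],
    [0, 0, 0],
    [0, 0, 0],
  ],
  delta_pos=[
    [0.0013, 0, 0],
    [0.0025, 0, 0],
    [0.0025, 0, 0],
  ],
  grip=[0, 0, 0],
)

```text
time_s: 10.95
eef_pos: [0.6585, 0.1632, 0.2034]
orientation: [180.0, 0.1, -4.3]
contact_force: [-7.6, 1.3, 2.9]
finger_gap: 0.0001
grasp_force: 4.3
```

The stop is reached (force rose to 7.6 N at the predicted place). Backing off and moving above the right compartment.

Scaled: -190 mm / 800 = -0.2375, -180 mm / 800 = -0.225.

Emit:
play_rows(
  twist=[
    [0, 0, 0],
    [0, 0, 0],
    [0, 0, 0],
    [0, 0, 0],
    [0, 0, 0],
    [0, 0, 0],
    [0, 0, 0],
    [0, 0, 0],
    [0, 0, 0],
    [0, 0, 0],
    [0, 0, 0],
    [0, 0, 0],
  ],
  delta_pos=[
    [-0.0075, 0, 0],
    [-0.02, 0, 0],
    [-0.04, 0, 0],
    [-0.065, 0, 0],
    [-0.0938, 0, 0],
    [-0.1225, 0, 0],
    [-0.15, 0, 0],
    [-0.175, 0, -0.0125],
    [-0.2, 0, -0.025],
    [-0.225, 0, -0.0375],
    [-0.2375, 0, -0.0375],
    [-0.2375, 0, -0.0375],
  ],
  grip=[0, 0, 0, 0, 0, 0, 0, 0, 0, 0, 0, 0],
)

```text
time_s: 12.15
eef_pos: [0.4696, 0.1775, 0.2339]
orientation: [-179.9, -0.1, -4.2]
contact_force: [0.7, 0.2, -0.4]
finger_gap: 0.0001
grasp_force: 0.0
```

Run:
```python
from plan import *
s=manip.state(); print(s['eef_pos'],s['contact_force'])
rel(np.array([.5717,.1069,.104]),Rt(90))
T=shot('top','t4.png');S=shot('scene','s4.png')
def C(T,p,b,f):
  img=T['img'][:,:,::-1].copy()
  def w(P): return ub@np.array(P)+[.5782,.1695,0]
  q=[w([-.06,.1,.074]),w([-.06,-.1,.074]),w([.06,-.1,.074]),w([.06,.1,.074])]
  c=img[b[0]:b[1],b[2]:b[3]]; c=cv2.resize(c,None,fx=f,fy=f,interpolation=cv2.INTER_CUBIC)
  t=lambda P:((proj(T,P)-[b[2],b[0]]+.5)*f).astype(int)
  cv2.polylines(c,[t(q)],True,(0,255,0),1)
  for P in(w([-.002,-.063,.074]),w([-.002,-.063,.014])): cv2.circle(c,tuple(int(v) for v in t([P])[0]),3,(0,0,255),-1)
  return c
a=C(T,0,(160,270,225,365),4); b=C(S,0,(150,300,270,410),3.8)
h=max(a.shape[0],b.shape[0]); o=np.zeros((a.shape[0]+0,a.shape[1],3),np.uint8)
cv2.imwrite('pics/c4a.png',a);cv2.imwrite('pics/c4b.png',b)
```

```text
[0.46962859 0.17749127 0.23393101] [ 0.73571455  0.20482624 -0.35151562]
[-0.002, -0.002, -0.0] [106.7, 63.1, 130.1]
```

View pics/c4a.png

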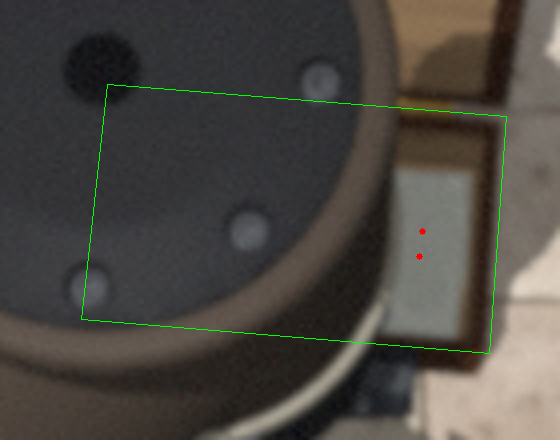

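View pics/c4b.png

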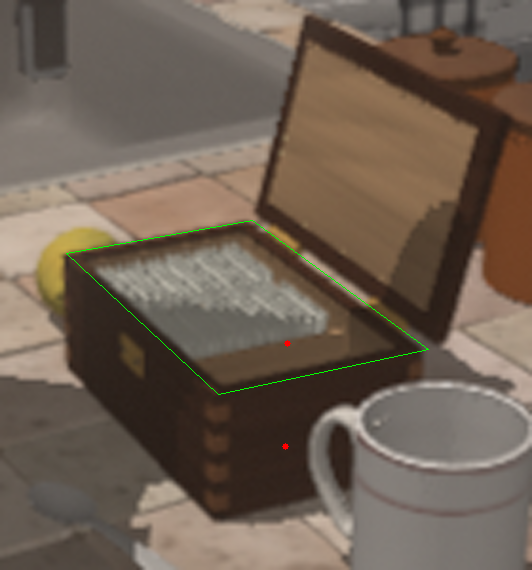

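The lid is fully back, and the fitted rim (green) matches the real one. The right compartment holds only flat sachets, at about (430,250) in the top crop. The other two are full. Moving over to point.

Scaled: 129 mm / 800 = 0.1613, 128 mm / 800 = 0.16.

Emit:
play_rows(
  twist=[
    [0, 0, 0],
    [0, 0, 0],
    [0, 0, 0],
    [0, 0, 0],
    [0, 0, 0],
    [0, 0, 0],
    [0, 0, 0],
    [0, 0, 0],
    [0, 0, 0],
    [0, 0, 0],
    [0, 0, 0],
    [0, 0, 0],
    [0, 0, 0],
    [0, 0, 0],
    [0, 0, 0],
    [0, 0, 0],
  ],
  delta_pos=[
    [0.0125, 0.0075, 0],
    [0.0375, 0.0225, 0],
    [0.0625, 0.0375, 0],
    [0.0875, 0.0525, 0.0063],
    [0.1125, 0.0675, 0.025],
    [0.1275, 0.0763, 0.05],
    [0.1338, 0.0788, 0.075],
    [0.1338, 0.0788, 0.1],
    [0.1338, 0.0788, 0.1188],
    [0.1338, 0.0788, 0.1338],
    [0.1338, 0.0788, 0.145],
    [0.1338, 0.0788, 0.1525],
    [0.1338, 0.0788, 0.1575],
    [0.1338, 0.0788, 0.16],
    [0.1338, 0.0788, 0.1613],
    [0.1338, 0.0788, 0.1613],
  ],
  grip=[0, 0, 0, 0, 0, 0, 0, 0, 0, 0, 0, 0, 0, 0, 0, 0],
)

```text
time_s: 13.85
eef_pos: [0.5728, 0.1067, 0.1049]
orientation: [-180.0, -0.1, -4.3]
contact_force: [0.9, -0.4, -0.3]
finger_gap: 0.0002
grasp_force: 0.0
```

Run:
```python
from plan import *
s=manip.state(); print(s['eef_pos'],s['contact_force'])
S=shot('scene','s5.png'); c=cv2.imread('pics/s5.png')[130:290,250:430]
cv2.imwrite('pics/c5.png',cv2.resize(c,None,fx=3.7,fy=3.7,interpolation=cv2.INTER_CUBIC))
```

```text
[0.5727661  0.10667749 0.1048591 ] [ 0.90350032 -0.39329964 -0.26426071]
```

View pics/c5.png

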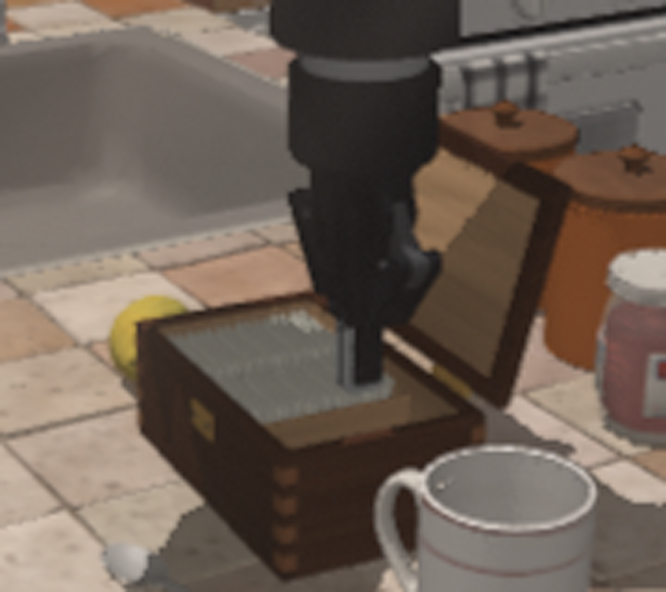

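The fingertips are at crop (360,388), above the right compartment and touching nothing, and the lid is still back. I'll hold for over two seconds.

Scaled: -1 mm / 800 = -0.0013.

Emit:
play_rows(
  twist=[
    [0, 0, 0],
    [0, 0, 0],
    [0, 0, 0],
    [0, 0, 0],
    [0, 0, 0],
    [0, 0, 0],
    [0, 0, 0],
    [0, 0, 0],
    [0, 0, 0],
    [0, 0, 0],
    [0, 0, 0],
    [0, 0, 0],
    [0, 0, 0],
    [0, 0, 0],
    [0, 0, 0],
    [0, 0, 0],
    [0, 0, 0],
    [0, 0, 0],
    [0, 0, 0],
    [0, 0, 0],
  ],
  delta_pos=[
    [-0.0013, 0, 0.0013],
    [-0.0013, 0, 0.0013],
    [-0.0013, 0, 0.0013],
    [-0.0013, 0, 0.0013],
    [-0.0013, 0, 0.0013],
    [-0.0013, 0, 0.0013],
    [-0.0013, 0, 0.0013],
    [-0.0013, 0, 0.0013],
    [-0.0013, 0, 0.0013],
    [-0.0013, 0, 0.0013],
    [-0.0013, 0, 0.0013],
    [-0.0013, 0, 0.0013],
    [-0.0013, 0, 0.0013],
    [-0.0013, 0, 0.0013],
    [-0.0013, 0, 0.0013],
    [-0.0013, 0, 0.0013],
    [-0.0013, 0, 0.0013],
    [-0.0013, 0, 0.0013],
    [-0.0013, 0, 0.0013],
    [-0.0013, 0, 0.0013],
  ],
  grip=[0, 0, 0, 0, 0, 0, 0, 0, 0, 0, 0, 0, 0, 0, 0, 0, 0, 0, 0, 0],
)

```text
time_s: 15.9
eef_pos: [0.5716, 0.1066, 0.1035]
orientation: [-180.0, -0.1, -4.3]
contact_force: [-0.2, 0.6, 0.6]
finger_gap: -0.0001
grasp_force: 0.0
```

Emit:
play_rows(
  twist=[
    [0, 0, 0],
    [0, 0, 0],
    [0, 0, 0],
    [0, 0, 0],
    [0, 0, 0],
    [0, 0, 0],
    [0, 0, 0],
    [0, 0, 0],
  ],
  delta_pos=[
    [0, 0, 0],
    [0, 0, 0],
    [0, 0, 0],
    [0, 0, 0],
    [0, 0, 0],
    [0, 0, 0],
    [0, 0, 0],
    [0, 0, 0],
  ],
  grip=[0, 0, 0, 0, 0, 0, 0, 0],
)

```text
time_s: 16.7
eef_pos: [0.5716, 0.1066, 0.1034]
orientation: [-180.0, -0.1, -4.3]
contact_force: [0.9, 0.4, -0.1]
finger_gap: 0.0002
grasp_force: 0.0
```

```bash
python3 -c "
from cell import manip
print(manip.state()['eef_pos']); print(manip.sign_off())"
```

```text
[0.57161508 0.10658201 0.10343733]
the job is handed in; nothing more can be done
None
```

I pushed the lid all the way back to its stop and handed the job in at 16.7 s, with the arm still pointing down at the middle of the right-hand (-y) compartment, which is the one running low; the fingertips were about 10 mm above the rim, held over two seconds and touching nothing.

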